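Put the tapping adapters away by colour

ROBOT

A 6-joint arm with a two-finger parallel gripper is mounted at the origin on the work surface. World frame = base frame: x ahead of the robot, y to its left, z up, the work surface at z = 0. Lengths are in m, angles in degrees, forces in N, time in s.
With the tool pointing down it reaches from about 0.275 to 0.875 m from the base axis. Payload 12.5 kg.
Tool frame: the origin (TCP) lies between the finger pads; the fingertips stand 22 mm ahead of it and the grasp point (between the pads) lies 3 mm ahead of it; z points along the fingers, x is the direction in which the jaws open and shut, and the axes are right-handed (so a half turn about z gives the same grasp; the last joint's range is limited). The gripper opens to 85 mm and grips with 20 to 120 N. Pads are 22 mm wide; open, the fingers measure 114 mm over their backs; the gripper's body (76 mm by 85 mm) begins 54 mm behind the grasp point. The pads swing forward as they close: fully open they stand 13 mm farther back than shut.
Start: joints at [-74.118, 20.094, 94.641, -0, 65.266, -4.847], TCP at [0.195, -0.514, 0.253] pointing down, gripper open.
Joint ranges: [-157.81, 157.81], [-45, 120.19], [0.68, 151.7], [-89.99, 269.99], [4.06, 180], [-164.3, 164.3]. Speed limits (degrees/s): [127.2, 127.2, 159.86, 180, 180, 180].

INTERFACE

Orientations are given as [roll, pitch, yaw] about the fixed x, y, z axes, in that order (R = Rz(yaw) Ry(pitch) Rx(roll)).
In Python, from rig import r gives the robot as it stands.
- The arm moves only by the tool drive_tool, never from a script. Its argument "rows" is a list of rows, each an object of numbers: "x", "y", "z": the shift along the tool's x, y, z in cm; "ax", "ay", "az": the turn, a rotation vector about the tool's x, y, z in degrees; "jaw": the opening, from -1 (shut) to 1 (fully open), so that 0 is half open. A call has 1 to 20 rows; each row is the pose to reach, as a shift and turn from the pose measured when the call began, along the tool's axes at that moment; what a row does not reach only later rows make up. A row lasts 1/10 s, in which the tool goes at most 50 mm and 8.59 degrees, less where a joint would pass 70% of its speed; a pose out of reach is approached as far as the arm can. A call with a gripper value outside its range is refused whole. The fingers move at their own pace and stop on an object; "grip_force" is the grip in N (left out, the last holds). Time passes only in rows, so rows that repeat a pose let the fingers close. It gives the time, the measured TCP pose, the force and the opening at its end, in the units of the state.
- r.sense(): the state, without advancing time (a new reading comes with each control period).
- r.grab_frame(name): name is "scene" or "top" or "wrist"; returns a dict with "image" (480x640x3 uint8, red, green, blue), "intrinsics" (3x3 intrinsics, pixels), "R" (3x3) and "t" (3): a world point X has camera coordinates R X + t; the wrist camera has in their place "mount" (4x4, takes a point from camera to tool coordinates, whose origin is the TCP and whose axes are the tool frame's). Camera axes: x right, y down, z forward; pixel columns grow to the right and rows downward; lengths in m; the calibration is good to about 2 mm. A picture is of the moment at which its call begins: read the wrist's pose just before it. There is no depth.
- r.sign_off(): hands the job in, once; it reports no verdict.
The state is a dict: "time": time; "joint_pos": joint angles; "dq": joint speeds; "tau": joint torques, N m; "eef_pos": TCP position; "tcp_rot": TCP orientation; "contact_force": force on the tool from outside, world axes, zero at the start; "torque": the same for the moment, N m; "gripper_width": finger opening in m.
Only numpy, scipy, OpenCV 4.12 (cv2) and the standard library are available. Lean on these libraries where they do the work, as an engineer would, in place of code of your own. Each camera call takes 0.05 s, during which the arm holds its last target. There are 200 camera calls.

TASK

Put the four tapping adapters away in the rack, each set down gently, not dropped, upright in the cup of the same colour as its ring with its foot right down on the cup's floor. The red one is still locked in the quick-change chuck: press the chuck's sprung sleeve down until the adapter pops up, let the sleeve go and draw the adapter out. Leave the plain steel collet standing where it is.

Things in the scene. Friction and masses are not known exactly. Their poses are not given: they have to be found in the camera images.
- adapter_red: Tapping adapter, red ring, 0.3 kg, shaped as the blue one; starts locked in the chuck's socket, its foot 63 mm above the bench, and cannot be drawn out while locked. Once unlocked it is pushed up 10 mm and stays standing loosely there (foot 73 mm, head's underside 108 mm above the bench, 25 mm of shank still in the socket); lift it straight up.
- adapter_blue: Tapping adapter, blue ring, 0.3 kg, standing on the bench. From its foot up: round steel shank, diameter 31 mm, 35 mm long, grooved near the foot; round head, diameter 40 mm, 35 to 51 mm above the foot, with coloured band and coloured top (grip here); gold fluted tap, diameter 12 mm, up to 71.5 mm. Origin: centre of the foot; z up along the axis to the tap. Round: any yaw will do.
- adapter_yellow: Tapping adapter, yellow ring, 0.3 kg, shaped as the blue one, standing on its foot on the bench.
- adapter_green: Tapping adapter, green ring, 0.3 kg, shaped as the blue one, standing on its foot on the bench.
- cup_red: Red storage cup, fixed: block 64 x 64 mm, 26 mm high, with one round pocket 50 mm across and 22 mm deep, open at the top. The four cups stand in a row, 85 mm apart, on a flat 4 mm thick steel carrier. Origin: centre of its underside, 4 mm above the bench; pocket floor 4 mm, rim 26 mm above the origin. y runs along the row, x across it.
- cup_blue: Blue storage cup, as the red one.
- cup_yellow: Yellow storage cup, as the red one.
- cup_green: Green storage cup, as the red one.
- chuck: Upright chuck in a 100 mm square blue block, fixed. Origin: block's underside, on the chuck's axis. Mouth 98 mm up (adapter's head rests on it). Round it a bright sprung sleeve: flat top flange 96 mm up, diameter 86 outer, 49 inner. Press flange straight down with fingertips astride the head or at one side: 6 N at first, 11 N at the 7 mm end of travel; unlocks by 5 mm; springs back.
- collet: Plain steel slotted collet, no coloured ring and no tap, 33 mm in diameter and 38 mm high, standing among the adapters on the bench. Not to be moved. Origin: centre of its underside.

How it is judged:
By the outcome, as a careful person would: the job done as asked, in the order asked, and still so for the second after the job is handed in, with the robot touching nothing.
It also fails if it takes over 109 s, if anything falls off the work surface, if the arm or the gripper's body presses on something with over 40 N, if the wrist force passes 120 N, or if a joint passes its speed limit or range.

## Working session

There is one attempt and no reset: what is moved stays moved. The work goes in short steps, Python scripts to look and compute and a tool call to move; the robot and the scene stay as the last step left them, time stands still between calls to the robot, and variables do not carry over. Pictures are saved under pics/ and viewed, about 12 in all and at most 16, crops included, and the job is handed in when it is done.

Besides the shell and the picture viewer there is one more tool, called after "Emit:" as name([rows], argument=value, ...), one row to a line, values as JSON. drive_tool: Moves the arm, as the interface text tells. Its arguments: {"type":"object","properties":{"rows":{"type":"array"},"grip_force":{"type":"number"}},"required":["rows"]}

```bash
mkdir -p pics; ls; python3 - <<'E'
from rig import r
import cv2
s=r.sense();print(s)
for n in ["top","scene"]:
    f=r.grab_frame(n);cv2.imwrite(f"pics/{n}0.png",f["image"][...,::-1]);print(n,f["intrinsics"],f["R"],f["t"])
f=r.grab_frame("wrist");print(f["intrinsics"],f["mount"])
E
```

```text
pics
{'time': 0.0, 'joint_pos': array([-7.41179436e+01,  2.01253619e+01,  9.46771580e+01, -5.97227272e-05,
        6.52652534e+01, -4.84798335e+00]), 'dq': array([ 0.09018817, -0.02057431, -0.0036245 ,  0.04386892,  0.01748947,
       -0.0060863 ]), 'tau': array([ 1.67276266e-03, -5.06099403e+01, -2.91405040e+01,  3.01603018e-05,
        4.56786351e-03,  1.90133972e-05]), 'eef_pos': array([ 0.19461385, -0.5140909 ,  0.25274723]), 'tcp_rot': array([-1.79994326e+02,  6.75354464e-02, -6.92699319e+01]), 'contact_force': array([ 0.48679236,  0.30404246, -1.0130375 ]), 'torque': array([-0.00181725,  0.00702013, -0.01324447]), 'gripper_width': 0.08545850422513751}
top [[435.38603561   0.         324.58889162]
 [  0.         435.38603561 241.97489956]
 [  0.           0.           1.        ]] [[-0.02776808 -0.99916923 -0.02982917]
 [-0.98360191  0.03263085 -0.17737672]
 [ 0.17820271  0.02441462 -0.98369087]] [0.03180653 0.54462969 0.79137368]
scene [[535.26622238   0.         321.76494421]
 [  0.         535.26622238 243.19942532]
 [  0.           0.           1.        ]] [[ 0.42816186  0.90368188  0.00603931]
 [ 0.49133972 -0.22717614 -0.84081882]
 [-0.75846074  0.3629739  -0.54128296]] [-0.23416545 -0.20201532  1.34885429]
[[365.10724881   0.         320.8918644 ]
 [  0.         365.10724881 233.74802305]
 [  0.           0.           1.        ]] [[ 9.99999646e-01  2.62661833e-06 -8.41756315e-04  6.07528342e-04]
 [ 2.32451596e-04  9.60248363e-01  2.79146963e-01 -7.16109394e-02]
 [ 8.09028336e-04 -2.79147060e-01  9.60248022e-01 -1.20940940e-01]
 [ 0.00000000e+00  0.00000000e+00  0.00000000e+00  1.00000000e+00]]
```

View pics/top0.png

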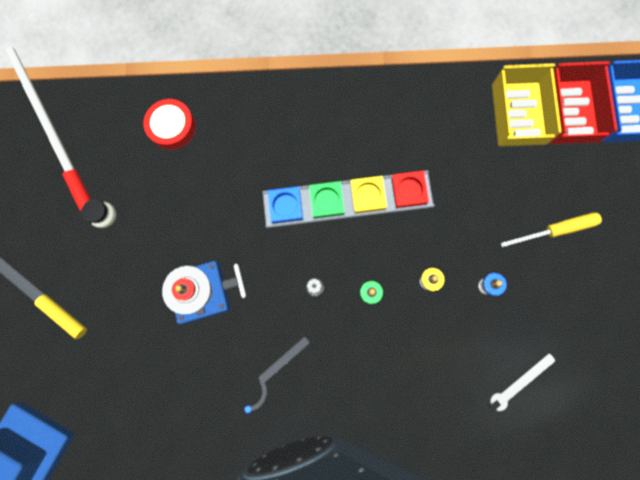

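View pics/scene0.png

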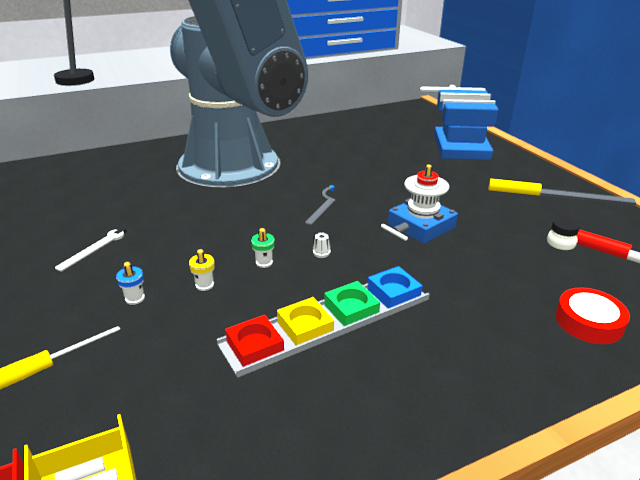

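The top view shows the chuck with the red adapter at about (185,290). The cups run blue (285,204), green (326,199), yellow (368,194), red (410,188). The adapters are green (372,292), yellow (432,279) and blue (494,284), and the collet is at (315,287). The scene view agrees.

```bash
cat > h.py <<'E'
import numpy as np, cv2
from scipy.spatial.transform import Rotation as Ro
HUE={'red':(172,8),'yellow':(22,35),'green':(50,85),'blue':(98,122)}
def mask(im,c):
    h=cv2.cvtColor(im,cv2.COLOR_RGB2HSV);lo,hi=HUE[c];H=h[...,0]
    m=((H>=lo)|(H<=hi)) if lo>hi else ((H>=lo)&(H<=hi))
    return (m&(h[...,1]>120)&(h[...,2]>60)).astype(np.uint8)
def blobs(im,c,amin=60):
    n,l,s,ce=cv2.connectedComponentsWithStats(mask(im,c))
    return [(ce[i],s[i]) for i in range(1,n) if s[i,4]>amin]
def ray(K,R,t,uv,z):
    d=R.T@np.linalg.inv(K)@np.array([uv[0],uv[1],1.]);o=-R.T@t
    return o+d*(z-o[2])/d[2]
def cam(f,s=None):
    if 'R' in f: return f['intrinsics'],np.array(f['R']),np.array(f['t'])
    T=np.eye(4);T[:3,:3]=Ro.from_euler('xyz',s['tcp_rot'],degrees=True).as_matrix();T[:3,3]=s['eef_pos']
    M=np.linalg.inv(T@f['mount']);return f['intrinsics'],M[:3,:3],M[:3,3]
E
python3 - <<'E'
from h import *
np.set_printoptions(precision=4,suppress=True)
im={n:cv2.imread(f'pics/{n}0.png')[...,::-1].copy() for n in('top','scene')}
from rig import r
for n in im:
    f=r.grab_frame(n);C=cam(f)
    for c in HUE:
        for ce,s in blobs(im[n],c):
            if s[4]<4000: print(n,c,ce.round(1),s, 'z.03',ray(*C,ce,.03)[:2],'z.045',ray(*C,ce,.045)[:2],'z.11',ray(*C,ce,.11)[:2])
E
```

```text
top red [586.9  99.1] [ 550   60   67   84 3385] z.03 [ 0.8297 -0.5328] z.045 [ 0.822  -0.5234] z.11 [ 0.7887 -0.4829]
top red [170.7 125.5] [ 143   98   53   52 1128] z.03 [0.808  0.3317] z.045 [0.8007 0.3258] z.11 [0.769  0.2999]
top red [ 76.2 187.8] [ 62 169  29  42 620] z.03 [0.679  0.5235] z.045 [0.674  0.5141] z.11 [0.6522 0.4735]
top red [409.5 188.2] [ 392  170   37   37 1106] z.03 [ 0.6528 -0.1579] z.045 [ 0.6482 -0.1552] z.11 [ 0.6285 -0.1435]
top red [183.6 289. ] [172 278  23  22 280] z.03 [0.4645 0.294 ] z.045 [0.4633 0.2887] z.11 [0.458  0.2657]
top yellow [526.9 102.1] [ 492   63   69   83 3918] z.03 [ 0.8284 -0.4103] z.045 [ 0.8207 -0.4032] z.11 [ 0.7875 -0.372 ]
top yellow [367.9 193.3] [ 351  175   35   38 1074] z.03 [ 0.6453 -0.074 ] z.045 [ 0.6409 -0.0728] z.11 [ 0.6217 -0.0675]
top yellow [575. 224.] [547 212  55  26 772] z.03 [ 0.5683 -0.4751] z.045 [ 0.5652 -0.4667] z.11 [ 0.552  -0.4306]
top yellow [432.9 278.7] [421 267  24  25 416] z.03 [ 0.4699 -0.1914] z.045 [ 0.4685 -0.1881] z.11 [ 0.4628 -0.1738]
top yellow [ 59.9 316.4] [ 34 294  53  45 943] z.03 [0.41
[... 2747 characters left out ...]
5.6   5.2] [ 286    0  112   15 1172] z.03 [-1.8469  1.2246] z.045 [-1.7603  1.1809] z.11 [-1.3851  0.9916]
scene blue [344.7  22.2] [ 292    9  106   28 1813] z.03 [-1.3637  1.0351] z.045 [-1.2908  0.9968] z.11 [-0.9746  0.8306]
scene blue [347.7  42.9] [ 299   30   97   27 1589] z.03 [-0.9419  0.8313] z.045 [-0.8808  0.7988] z.11 [-0.6162  0.6575]
scene blue [422.7 222.7] [ 388  203   70   41 1436] z.03 [0.4937 0.2434] z.045 [0.5142 0.2274] z.11 [0.6033 0.1581]
scene blue [129.7 277.9] [116 266  28  21 264] z.03 [ 0.4398 -0.3026] z.045 [ 0.4618 -0.3032] z.11 [ 0.5575 -0.3058]
scene blue [393.6 287.1] [ 367  266   56   42 1259] z.03 [0.6462 0.0823] z.045 [0.6625 0.0708] z.11 [0.7329 0.0211]
```

Emit:
drive_tool([
  {"x": -10.5, "y": -31.9, "z": 9.5, "az": -69.3, "jaw": 1},
  {"x": -10.5, "y": -31.9, "z": 9.5, "az": -69.3, "jaw": 1},
  {"x": -10.5, "y": -31.9, "z": 9.5, "az": -69.3, "jaw": 1},
  {"x": -10.5, "y": -31.9, "z": 9.5, "az": -69.3, "jaw": 1},
  {"x": -10.5, "y": -31.9, "z": 9.5, "az": -69.3, "jaw": 1},
  {"x": -10.5, "y": -31.9, "z": 9.5, "az": -69.3, "jaw": 1},
  {"x": -10.5, "y": -31.9, "z": 9.5, "az": -69.3, "jaw": 1},
  {"x": -10.5, "y": -31.9, "z": 9.5, "az": -69.3, "jaw": 1},
  {"x": -10.5, "y": -31.9, "z": 9.5, "az": -69.3, "jaw": 1},
  {"x": -10.5, "y": -31.9, "z": 9.5, "az": -69.3, "jaw": 1},
  {"x": -10.5, "y": -31.9, "z": 9.5, "az": -69.3, "jaw": 1},
  {"x": -10.5, "y": -31.9, "z": 9.5, "az": -69.3, "jaw": 1},
  {"x": -10.5, "y": -31.9, "z": 9.5, "az": -69.3, "jaw": 1},
  {"x": -10.5, "y": -31.9, "z": 9.5, "az": -69.3, "jaw": 1},
], grip_force=30)

```text
schema error: expected keys x, y, z, ax, ay, az, jaw
```

```bash
cat > look.py <<'E'
import sys
from h import *
from rig import r
np.set_printoptions(precision=4,suppress=True)
def look(name,z,cols=HUE,amin=200):
    s=r.sense();f=r.grab_frame('wrist');C=cam(f,s)
    cv2.imwrite(f'pics/{name}.png',f['image'][...,::-1])
    print(s['time'],s['eef_pos'],s['tcp_rot'],s['contact_force'],s['gripper_width'])
    for c in cols:
        for ce,st in blobs(f['image'],c,amin):
            print(c,ce.round(),st,ray(*C,ce,z)[:2])
look(sys.argv[1],float(sys.argv[2]),sys.argv[3].split(',') if len(sys.argv)>3 else HUE)
E
python3 look.py w1 0.047
```

```text
0.25 [ 0.1947 -0.5143  0.2531] [-179.9979    0.0281  -69.2704] [-0.2834  0.5399 -0.4668] 0.08500134305448764
```

View pics/w1.png

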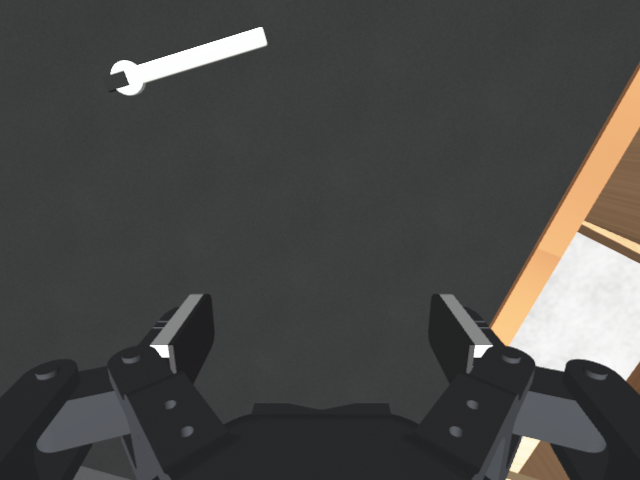

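The move was refused because every row needs all seven keys, so this picture only shows the bench and the spanner between the open fingers. Repeating with complete rows.

Emit:
drive_tool([
  {"x": -10.5, "y": -31.9, "z": 9.5, "ax": 0, "ay": 0, "az": -69.3, "jaw": 1},
  {"x": -10.5, "y": -31.9, "z": 9.5, "ax": 0, "ay": 0, "az": -69.3, "jaw": 1},
  {"x": -10.5, "y": -31.9, "z": 9.5, "ax": 0, "ay": 0, "az": -69.3, "jaw": 1},
  {"x": -10.5, "y": -31.9, "z": 9.5, "ax": 0, "ay": 0, "az": -69.3, "jaw": 1},
  {"x": -10.5, "y": -31.9, "z": 9.5, "ax": 0, "ay": 0, "az": -69.3, "jaw": 1},
  {"x": -10.5, "y": -31.9, "z": 9.5, "ax": 0, "ay": 0, "az": -69.3, "jaw": 1},
  {"x": -10.5, "y": -31.9, "z": 9.5, "ax": 0, "ay": 0, "az": -69.3, "jaw": 1},
  {"x": -10.5, "y": -31.9, "z": 9.5, "ax": 0, "ay": 0, "az": -69.3, "jaw": 1},
  {"x": -10.5, "y": -31.9, "z": 9.5, "ax": 0, "ay": 0, "az": -69.3, "jaw": 1},
  {"x": -10.5, "y": -31.9, "z": 9.5, "ax": 0, "ay": 0, "az": -69.3, "jaw": 1},
  {"x": -10.5, "y": -31.9, "z": 9.5, "ax": 0, "ay": 0, "az": -69.3, "jaw": 1},
  {"x": -10.5, "y": -31.9, "z": 9.5, "ax": 0, "ay": 0, "az": -69.3, "jaw": 1},
  {"x": -10.5, "y": -31.9, "z": 9.5, "ax": 0, "ay": 0, "az": -69.3, "jaw": 1},
  {"x": -10.5, "y": -31.9, "z": 9.5, "ax": 0, "ay": 0, "az": -69.3, "jaw": 1},
], grip_force=30)

```text
time: 1.7
eef_pos: [0.4556, -0.3034, 0.1583]
tcp_rot: [-180.0, -0.0, -0.0]
contact_force: [-0.2, -0.7, 0.1]
gripper_width: 0.0856
```

```bash
python3 look.py w2 0.047
```

```text
1.7 [ 0.4556 -0.3034  0.1583] [-179.9855   -0.0024   -0.0436] [-0.1925 -0.6773  0.0648] 0.08563528704750062
red [607.  33.] [ 572    0   68   70 4286] [ 0.6198 -0.181 ]
yellow [438. 381.] [431 365  19  37 274] [ 0.5438 -0.4148]
```

View pics/w2.png

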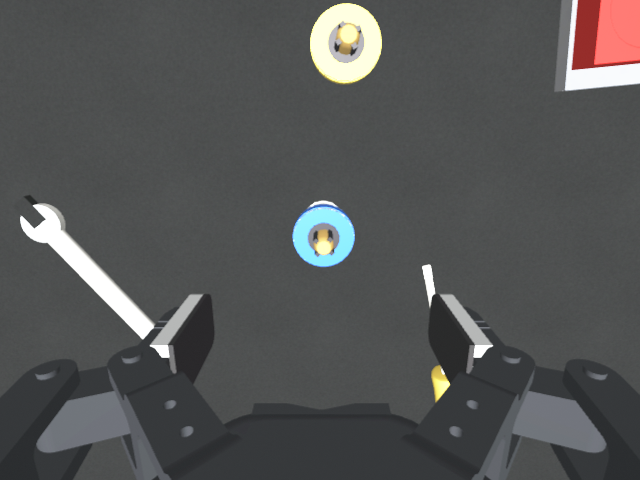

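The wrist view shows blue's top at (323,236), yellow's at (346,43), and a corner of the red cup at upper right.

```bash
python3 - <<'E'
from h import *
from rig import r
s=r.sense();f=r.grab_frame('wrist');C=cam(f,s)
for p in [(323.5,236),(346,43)]: print(ray(*C,p,.051), cv2.cvtColor(f['image'][int(p[1]):int(p[1])+1,int(p[0])+26:int(p[0])+27],cv2.COLOR_RGB2HSV))
E
```

```text
[ 0.45820049 -0.30039165  0.051     ] [[[ 94 109 255]]]
[ 0.47076271 -0.1866323   0.051     ] [[[ 30  30 255]]]
```

Emit:
drive_tool([
  {"x": 0.2, "y": -0.3, "z": 3, "ax": 0, "ay": 0, "az": 0, "jaw": 1},
  {"x": 0.2, "y": -0.3, "z": 6, "ax": 0, "ay": 0, "az": 0, "jaw": 1},
  {"x": 0.2, "y": -0.3, "z": 9, "ax": 0, "ay": 0, "az": 0, "jaw": 1},
  {"x": 0.2, "y": -0.3, "z": 10.8, "ax": 0, "ay": 0, "az": 0, "jaw": 1},
  {"x": 0.2, "y": -0.3, "z": 10.8, "ax": 0, "ay": 0, "az": 0, "jaw": 1},
  {"x": 0.2, "y": -0.3, "z": 10.8, "ax": 0, "ay": 0, "az": 0, "jaw": -0.4},
  {"x": 0.2, "y": -0.3, "z": 10.8, "ax": 0, "ay": 0, "az": 0, "jaw": -0.4},
  {"x": 0.2, "y": -0.3, "z": 10.8, "ax": 0, "ay": 0, "az": 0, "jaw": -0.4},
  {"x": 0.2, "y": -0.3, "z": 10.8, "ax": 0, "ay": 0, "az": 0, "jaw": -0.4},
  {"x": 0.2, "y": -0.3, "z": 10.8, "ax": 0, "ay": 0, "az": 0, "jaw": -0.4},
  {"x": 0.2, "y": -0.3, "z": 10.8, "ax": 0, "ay": 0, "az": 0, "jaw": -0.4},
  {"x": 0.2, "y": -0.3, "z": 10.8, "ax": 0, "ay": 0, "az": 0, "jaw": -0.4},
  {"x": 0.2, "y": -0.3, "z": 10.8, "ax": 0, "ay": 0, "az": 0, "jaw": -0.4},
], grip_force=40)

```text
time: 3.1
eef_pos: [0.4581, -0.3007, 0.0515]
tcp_rot: [180.0, -0.1, -0.0]
contact_force: [-2.2, -0.4, 6.5]
gripper_width: 0.0386
```

```bash
python3 look.py w3 0.047
```

```text
3.1 [ 0.4581 -0.3007  0.0515] [179.9531  -0.071   -0.0098] [-2.2251 -0.3831  6.5068] 0.038602389223437936
yellow [341.  43.] [297   5 105  50 440] [ 0.4652 -0.2046]
blue [323. 281.] [270 267 104  82 817] [ 0.4595 -0.2849]
```

View pics/w3.png

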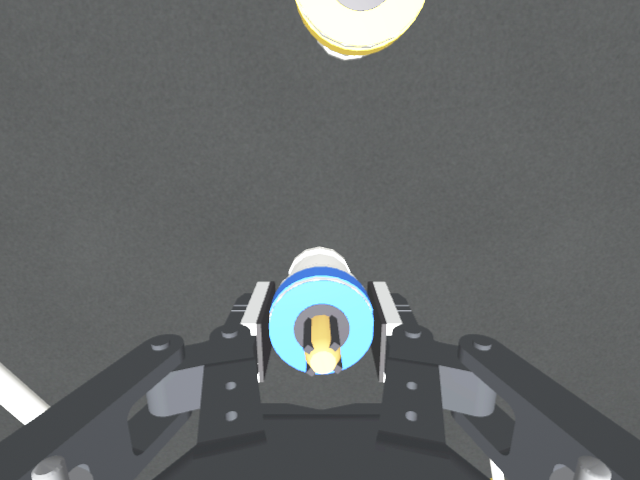

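Blue is gripped: it sits centred between the pads at (321,322), 38.6 mm wide. Lifting and carrying it over the blue cup.

Emit:
drive_tool([
  {"x": 0, "y": 0, "z": -2, "ax": 0, "ay": 0, "az": 0, "jaw": -0.4},
  {"x": 0, "y": 0, "z": -5, "ax": 0, "ay": 0, "az": 0, "jaw": -0.4},
  {"x": 0, "y": 0, "z": -9, "ax": 0, "ay": 0, "az": 0, "jaw": -0.4},
  {"x": 1.5, "y": -3, "z": -10, "ax": 0, "ay": 0, "az": 0, "jaw": -0.4},
  {"x": 3.2, "y": -7, "z": -10, "ax": 0, "ay": 0, "az": 0, "jaw": -0.4},
  {"x": 5, "y": -11, "z": -10, "ax": 0, "ay": 0, "az": 0, "jaw": -0.4},
  {"x": 6.8, "y": -15, "z": -10, "ax": 0, "ay": 0, "az": 0, "jaw": -0.4},
  {"x": 8.6, "y": -19, "z": -10, "ax": 0, "ay": 0, "az": 0, "jaw": -0.4},
  {"x": 10.3, "y": -23, "z": -10, "ax": 0, "ay": 0, "az": 0, "jaw": -0.4},
  {"x": 12, "y": -27, "z": -10, "ax": 0, "ay": 0, "az": 0, "jaw": -0.4},
  {"x": 13.8, "y": -31, "z": -10, "ax": 0, "ay": 0, "az": 0, "jaw": -0.4},
  {"x": 15.5, "y": -35, "z": -10, "ax": 0, "ay": 0, "az": 0, "jaw": -0.4},
  {"x": 16.6, "y": -38, "z": -9, "ax": 0, "ay": 0, "az": 0, "jaw": -0.4},
  {"x": 17.1, "y": -39.4, "z": -7, "ax": 0, "ay": 0, "az": 0, "jaw": -0.4},
  {"x": 17.1, "y": -39.4, "z": -7, "ax": 0, "ay": 0, "az": 0, "jaw": -0.4},
  {"x": 17.1, "y": -39.4, "z": -7, "ax": 0, "ay": 0, "az": 0, "jaw": -0.4},
], grip_force=40)

```text
time: 4.75
eef_pos: [0.6287, 0.0933, 0.1213]
tcp_rot: [179.9, -0.0, 0.0]
contact_force: [0.1, -0.6, -2.5]
gripper_width: 0.0386
```

```bash
python3 look.py w4 0.030; python3 -c "
import cv2
from rig import r
cv2.imwrite('pics/t4.png',r.grab_frame('top')['image'][...,::-1])"
```

```text
4.75 [0.6287 0.0933 0.1213] [179.9399  -0.0081   0.0176] [ 0.1455 -0.6031 -2.4965] 0.03859322323329292
green [343. 379.] [ 301  345   77   51 1388] [ 0.6445 -0.0016]
blue [51. 13.] [   0    0  131   46 2712] [0.4907 0.2207]
blue [321. 192.] [269 184 106  16 675] [0.6297 0.1279]
blue [333. 245.] [284 205  85  71 836] [0.6367 0.0951]
blue [325. 283.] [269 267 111  78 995] [0.6322 0.0698]
```

View pics/w4.png

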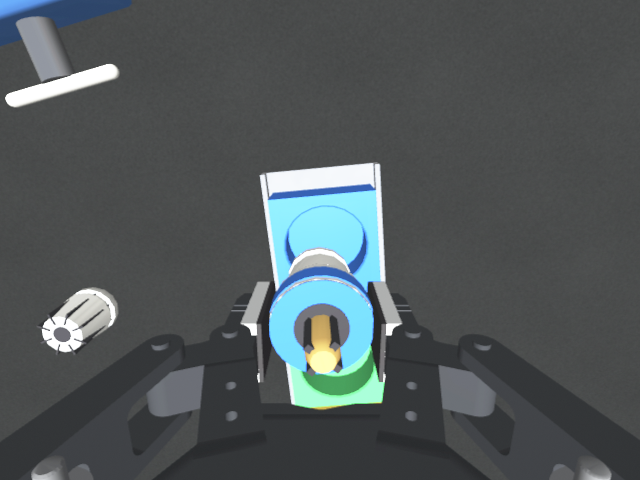

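The wrist view shows the held adapter over the blue cup. The pocket rim centre is at about (326,243), which gives (0.632, 0.096), so I need about +3 mm in x and y.

Emit:
drive_tool([
  {"x": 0.3, "y": -0.3, "z": 1.5, "ax": 0, "ay": 0, "az": 0, "jaw": -0.4},
  {"x": 0.3, "y": -0.3, "z": 3.5, "ax": 0, "ay": 0, "az": 0, "jaw": -0.4},
  {"x": 0.3, "y": -0.3, "z": 5, "ax": 0, "ay": 0, "az": 0, "jaw": -0.4},
  {"x": 0.3, "y": -0.3, "z": 5.6, "ax": 0, "ay": 0, "az": 0, "jaw": -0.4},
  {"x": 0.3, "y": -0.3, "z": 5.8, "ax": 0, "ay": 0, "az": 0, "jaw": -0.4},
  {"x": 0.3, "y": -0.3, "z": 5.95, "ax": 0, "ay": 0, "az": 0, "jaw": -0.4},
  {"x": 0.3, "y": -0.3, "z": 6.05, "ax": 0, "ay": 0, "az": 0, "jaw": -0.4},
  {"x": 0.3, "y": -0.3, "z": 6.1, "ax": 0, "ay": 0, "az": 0, "jaw": -0.4},
  {"x": 0.3, "y": -0.3, "z": 6.15, "ax": 0, "ay": 0, "az": 0, "jaw": -0.4},
  {"x": 0.3, "y": -0.3, "z": 6.2, "ax": 0, "ay": 0, "az": 0, "jaw": -0.4},
  {"x": 0.3, "y": -0.3, "z": 6.2, "ax": 0, "ay": 0, "az": 0, "jaw": -0.4},
], grip_force=40)

```text
time: 5.95
eef_pos: [0.6324, 0.0955, 0.0603]
tcp_rot: [180.0, -0.1, -0.1]
contact_force: [0.8, 0.8, -3.8]
gripper_width: 0.0384
```

Emit:
drive_tool([
  {"x": 0, "y": 0, "z": 0.05, "ax": 0, "ay": 0, "az": 0, "jaw": -0.4},
  {"x": 0, "y": 0, "z": 0.1, "ax": 0, "ay": 0, "az": 0, "jaw": -0.4},
  {"x": 0, "y": 0, "z": 0.15, "ax": 0, "ay": 0, "az": 0, "jaw": -0.4},
  {"x": 0, "y": 0, "z": 0.2, "ax": 0, "ay": 0, "az": 0, "jaw": -0.4},
  {"x": 0, "y": 0, "z": 0.2, "ax": 0, "ay": 0, "az": 0, "jaw": -0.4},
], grip_force=40)

```text
time: 6.45
eef_pos: [0.6325, 0.0956, 0.0595]
tcp_rot: [180.0, -0.1, -0.1]
contact_force: [-5.8, -0.8, 9.2]
gripper_width: 0.0388
```

Contact is confirmed at +9 N, at the expected height of 0.0595. Releasing and going to yellow.

Emit:
drive_tool([
  {"x": 0, "y": 0, "z": 0, "ax": 0, "ay": 0, "az": 0, "jaw": 0.1},
  {"x": 0, "y": 0, "z": 0, "ax": 0, "ay": 0, "az": 0, "jaw": 0.5},
  {"x": 0, "y": 0, "z": 0, "ax": 0, "ay": 0, "az": 0, "jaw": 0.8},
  {"x": 0, "y": 0, "z": 0, "ax": 0, "ay": 0, "az": 0, "jaw": 0.8},
  {"x": 0, "y": 0, "z": 0, "ax": 0, "ay": 0, "az": 0, "jaw": 0.8},
  {"x": 0, "y": 0, "z": -3, "ax": 0, "ay": 0, "az": 0, "jaw": 1},
  {"x": 0, "y": 0, "z": -7, "ax": 0, "ay": 0, "az": 0, "jaw": 1},
  {"x": 0, "y": 0, "z": -9.8, "ax": 0, "ay": 0, "az": 0, "jaw": 1},
  {"x": -16.2, "y": 28.2, "z": -9.8, "ax": 0, "ay": 0, "az": 0, "jaw": 1},
  {"x": -16.2, "y": 28.2, "z": -9.8, "ax": 0, "ay": 0, "az": 0, "jaw": 1},
  {"x": -16.2, "y": 28.2, "z": -9.8, "ax": 0, "ay": 0, "az": 0, "jaw": 1},
  {"x": -16.2, "y": 28.2, "z": -9.8, "ax": 0, "ay": 0, "az": 0, "jaw": 1},
  {"x": -16.2, "y": 28.2, "z": -9.8, "ax": 0, "ay": 0, "az": 0, "jaw": 1},
  {"x": -16.2, "y": 28.2, "z": -9.8, "ax": 0, "ay": 0, "az": 0, "jaw": 1},
  {"x": -16.2, "y": 28.2, "z": -9.8, "ax": 0, "ay": 0, "az": 0, "jaw": 1},
  {"x": -16.2, "y": 28.2, "z": -9.8, "ax": 0, "ay": 0, "az": 0, "jaw": 1},
  {"x": -16.2, "y": 28.2, "z": -9.8, "ax": 0, "ay": 0, "az": 0, "jaw": 1},
])

```text
time: 8.15
eef_pos: [0.4701, -0.1864, 0.1574]
tcp_rot: [180.0, -0.2, -0.1]
contact_force: [0.4, 0.5, 0.1]
gripper_width: 0.0857
```

```bash
sed -i "s/'yellow':(22,35)/'yellow':(22,36)/;s/'blue':(98,122)/'blue':(90,122)/" h.py; cat > pair.py <<'E'
# save wrist + top crop side by side
import sys
from h import *
from rig import r
w=r.grab_frame('wrist')['image'];t=r.grab_frame('top')['image'][150:330,150:540]
t=cv2.resize(t,(800,370)); w=cv2.resize(w[:, :],(306,230))
o=np.zeros((600,800,3),np.uint8);o[:230,:306]=w;o[230:]=t
cv2.imwrite(f'pics/{sys.argv[1]}.png',o[...,::-1])
E
python3 look.py w5 0.051; python3 pair.py p5
```

```text
8.15 [ 0.4701 -0.1864  0.1574] [179.9529  -0.1611  -0.1211] [0.3768 0.5101 0.0681] 0.08566325232953484
red [582. 191.] [  524   141   116   101 10424] [ 0.6352 -0.1541]
yellow [587.  60.] [  531     0   109   118 11461] [ 0.6234 -0.0788]
yellow [278.  34.] [271  26  15  17 206] [ 0.4474 -0.0654]
yellow [320. 217.] [290 208  62  27 238] [ 0.4709 -0.1703]
yellow [320. 248.] [303 226  34  37 282] [ 0.4706 -0.1913]
```

View pics/p5.png

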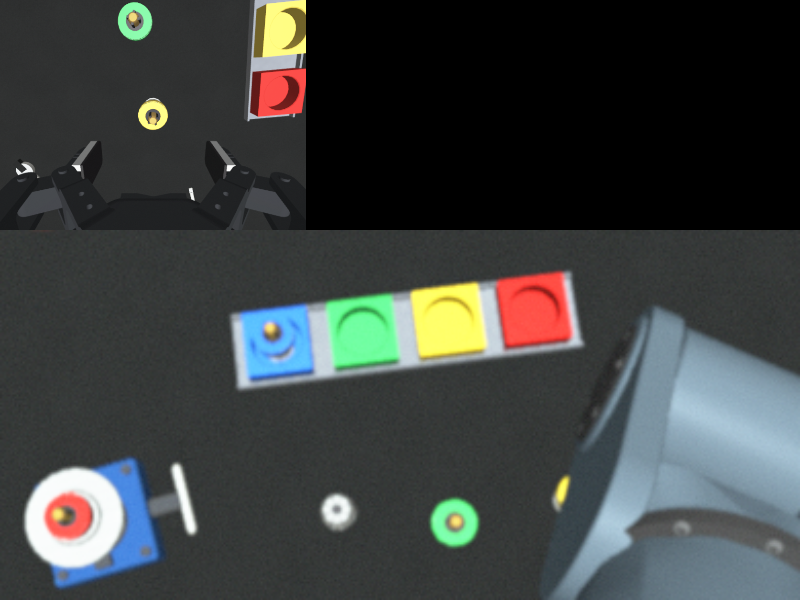

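Blue stands upright in its cup. Yellow is aligned to within 1 mm under the gripper.

Emit:
drive_tool([
  {"x": 0.05, "y": 0, "z": 4, "ax": 0, "ay": 0, "az": 0, "jaw": 1},
  {"x": 0.05, "y": 0, "z": 8, "ax": 0, "ay": 0, "az": 0, "jaw": 1},
  {"x": 0.05, "y": 0, "z": 10.7, "ax": 0, "ay": 0, "az": 0, "jaw": 1},
  {"x": 0.05, "y": 0, "z": 10.7, "ax": 0, "ay": 0, "az": 0, "jaw": 1},
  {"x": 0.05, "y": 0, "z": 10.7, "ax": 0, "ay": 0, "az": 0, "jaw": -0.4},
  {"x": 0.05, "y": 0, "z": 10.7, "ax": 0, "ay": 0, "az": 0, "jaw": -0.4},
  {"x": 0.05, "y": 0, "z": 10.7, "ax": 0, "ay": 0, "az": 0, "jaw": -0.4},
  {"x": 0.05, "y": 0, "z": 10.7, "ax": 0, "ay": 0, "az": 0, "jaw": -0.4},
  {"x": 0.05, "y": 0, "z": 10.7, "ax": 0, "ay": 0, "az": 0, "jaw": -0.4},
  {"x": 0.05, "y": 0, "z": 10.7, "ax": 0, "ay": 0, "az": 0, "jaw": -0.4},
  {"x": 0.05, "y": 0, "z": 10.7, "ax": 0, "ay": 0, "az": 0, "jaw": -0.4},
  {"x": 0.05, "y": 0, "z": 10.7, "ax": 0, "ay": 0, "az": 0, "jaw": -0.4},
], grip_force=40)

```text
time: 9.5
eef_pos: [0.4718, -0.1858, 0.0517]
tcp_rot: [179.9, -0.2, 0.0]
contact_force: [-2.7, 0.1, 8.9]
gripper_width: 0.0386
```

Emit:
drive_tool([
  {"x": 0, "y": 0, "z": -2, "ax": 0, "ay": 0, "az": 0, "jaw": -0.4},
  {"x": 0, "y": 0, "z": -5, "ax": 0, "ay": 0, "az": 0, "jaw": -0.4},
  {"x": 0, "y": 0, "z": -8, "ax": 0, "ay": 0, "az": 0, "jaw": -0.4},
  {"x": 3, "y": -2, "z": -8, "ax": 0, "ay": 0, "az": 0, "jaw": -0.4},
  {"x": 7, "y": -4.5, "z": -8, "ax": 0, "ay": 0, "az": 0, "jaw": -0.4},
  {"x": 11, "y": -7, "z": -8, "ax": 0, "ay": 0, "az": 0, "jaw": -0.4},
  {"x": 15, "y": -9.5, "z": -8, "ax": 0, "ay": 0, "az": 0, "jaw": -0.4},
  {"x": 17.6, "y": -11.2, "z": -8, "ax": 0, "ay": 0, "az": 0, "jaw": -0.4},
  {"x": 17.6, "y": -11.2, "z": -8, "ax": 0, "ay": 0, "az": 0, "jaw": -0.4},
  {"x": 17.6, "y": -11.2, "z": -6, "ax": 0, "ay": 0, "az": 0, "jaw": -0.4},
  {"x": 17.6, "y": -11.2, "z": -4, "ax": 0, "ay": 0, "az": 0, "jaw": -0.4},
  {"x": 17.6, "y": -11.2, "z": -2, "ax": 0, "ay": 0, "az": 0, "jaw": -0.4},
  {"x": 17.6, "y": -11.2, "z": -1.4, "ax": 0, "ay": 0, "az": 0, "jaw": -0.4},
  {"x": 17.6, "y": -11.2, "z": -1.1, "ax": 0, "ay": 0, "az": 0, "jaw": -0.4},
  {"x": 17.6, "y": -11.2, "z": -1, "ax": 0, "ay": 0, "az": 0, "jaw": -0.4},
  {"x": 17.6, "y": -11.2, "z": -0.9, "ax": 0, "ay": 0, "az": 0, "jaw": -0.4},
  {"x": 17.6, "y": -11.2, "z": -0.85, "ax": 0, "ay": 0, "az": 0, "jaw": -0.4},
  {"x": 17.6, "y": -11.2, "z": -0.8, "ax": 0, "ay": 0, "az": 0, "jaw": -0.4},
  {"x": 17.6, "y": -11.2, "z": -0.75, "ax": 0, "ay": 0, "az": 0, "jaw": -0.4},
  {"x": 17.6, "y": -11.2, "z": -0.75, "ax": 0, "ay": 0, "az": 0, "jaw": -0.4},
], grip_force=40)

```text
time: 11.5
eef_pos: [0.6479, -0.0737, 0.06]
tcp_rot: [179.9, -0.3, 0.0]
contact_force: [0.4, 0.3, -1.8]
gripper_width: 0.0383
```

Emit:
drive_tool([
  {"x": 0, "y": 0, "z": 0.05, "ax": 0, "ay": 0, "az": 0, "jaw": -0.4},
  {"x": 0, "y": 0, "z": 0.1, "ax": 0, "ay": 0, "az": 0, "jaw": -0.4},
  {"x": 0, "y": 0, "z": 0.15, "ax": 0, "ay": 0, "az": 0, "jaw": -0.4},
  {"x": 0, "y": 0, "z": 0.15, "ax": 0, "ay": 0, "az": 0, "jaw": -0.4},
], grip_force=40)

```text
time: 11.9
eef_pos: [0.648, -0.0738, 0.0598]
tcp_rot: [179.9, -0.3, 0.0]
contact_force: [-6.7, 1.6, 11.4]
gripper_width: 0.0387
```

Emit:
drive_tool([
  {"x": 0, "y": 0, "z": 0, "ax": 0, "ay": 0, "az": 0, "jaw": 0.1},
  {"x": 0, "y": 0, "z": 0, "ax": 0, "ay": 0, "az": 0, "jaw": 0.5},
  {"x": 0, "y": 0, "z": 0, "ax": 0, "ay": 0, "az": 0, "jaw": 0.8},
  {"x": 0, "y": 0, "z": 0, "ax": 0, "ay": 0, "az": 0, "jaw": 0.8},
  {"x": 0, "y": 0, "z": 0, "ax": 0, "ay": 0, "az": 0, "jaw": 0.8},
  {"x": 0, "y": 0, "z": -3, "ax": 0, "ay": 0, "az": 0, "jaw": 1},
  {"x": 0, "y": 0, "z": -7, "ax": 0, "ay": 0, "az": 0, "jaw": 1},
  {"x": 0, "y": 0, "z": -9.8, "ax": 0, "ay": 0, "az": 0, "jaw": 1},
  {"x": -19.9, "y": -0.6, "z": -9.8, "ax": 0, "ay": 0, "az": 0, "jaw": 1},
  {"x": -19.9, "y": -0.6, "z": -9.8, "ax": 0, "ay": 0, "az": 0, "jaw": 1},
  {"x": -19.9, "y": -0.6, "z": -9.8, "ax": 0, "ay": 0, "az": 0, "jaw": 1},
  {"x": -19.9, "y": -0.6, "z": -9.8, "ax": 0, "ay": 0, "az": 0, "jaw": 1},
  {"x": -19.9, "y": -0.6, "z": -9.8, "ax": 0, "ay": 0, "az": 0, "jaw": 1},
  {"x": -19.9, "y": -0.6, "z": -9.8, "ax": 0, "ay": 0, "az": 0, "jaw": 1},
  {"x": -19.9, "y": -0.6, "z": -9.8, "ax": 0, "ay": 0, "az": 0, "jaw": 1},
  {"x": -19.9, "y": -0.6, "z": -9.8, "ax": 0, "ay": 0, "az": 0, "jaw": 1},
])

```text
time: 13.5
eef_pos: [0.4498, -0.0678, 0.1569]
tcp_rot: [179.9, -0.3, 0.0]
contact_force: [0.3, -0.3, 0.1]
gripper_width: 0.0854
```

```bash
python3 look.py w6 0.051; python3 pair.py p6
```

```text
13.5 [ 0.4498 -0.0678  0.1569] [179.8739  -0.3362   0.0398] [ 0.3085 -0.2995  0.0799] 0.08543407204846774
red [578. 329.] [ 526  291  106   85 7060] [ 0.6323 -0.1336]
yellow [560. 224.] [ 533  188  107   98 2287] [ 0.6051 -0.0569]
yellow [598. 240.] [ 561  206   79   74 1284] [ 0.6325 -0.0679]
green [592. 117.] [ 541   62   99  109 9556] [0.6123 0.0085]
green [321. 251.] [ 288  211   62   62 1240] [ 0.4512 -0.0747]
blue [593.  18.] [ 550    0   90   40 3063] [0.6019 0.0611]
```

View pics/p6.png

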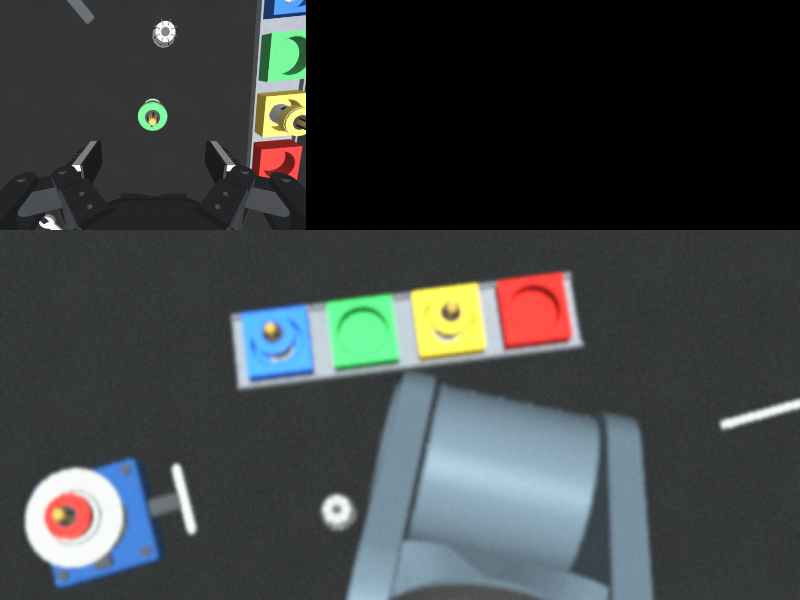

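Yellow is seated upright. Green's head centre is at about (319,242), which gives (0.450,-0.069). Descending, with a small trim of the 0.3° tilt.

Emit:
drive_tool([
  {"x": 0, "y": 0.1, "z": 4, "ax": 0.1, "ay": -0.3, "az": 0, "jaw": 1},
  {"x": 0, "y": 0.1, "z": 8, "ax": 0.1, "ay": -0.3, "az": 0, "jaw": 1},
  {"x": 0, "y": 0.1, "z": 10.6, "ax": 0.1, "ay": -0.3, "az": 0, "jaw": 1},
  {"x": 0, "y": 0.1, "z": 10.6, "ax": 0.1, "ay": -0.3, "az": 0, "jaw": 1},
  {"x": 0, "y": 0.1, "z": 10.6, "ax": 0.1, "ay": -0.3, "az": 0, "jaw": -0.4},
  {"x": 0, "y": 0.1, "z": 10.6, "ax": 0.1, "ay": -0.3, "az": 0, "jaw": -0.4},
  {"x": 0, "y": 0.1, "z": 10.6, "ax": 0.1, "ay": -0.3, "az": 0, "jaw": -0.4},
  {"x": 0, "y": 0.1, "z": 10.6, "ax": 0.1, "ay": -0.3, "az": 0, "jaw": -0.4},
  {"x": 0, "y": 0.1, "z": 10.6, "ax": 0.1, "ay": -0.3, "az": 0, "jaw": -0.4},
  {"x": 0, "y": 0.1, "z": 10.6, "ax": 0.1, "ay": -0.3, "az": 0, "jaw": -0.4},
  {"x": 0, "y": 0.1, "z": 10.6, "ax": 0.1, "ay": -0.3, "az": 0, "jaw": -0.4},
  {"x": 0, "y": 0.1, "z": 10.6, "ax": 0.1, "ay": -0.3, "az": 0, "jaw": -0.4},
], grip_force=40)

```text
time: 14.85
eef_pos: [0.4502, -0.0691, 0.052]
tcp_rot: [180.0, -0.1, 0.0]
contact_force: [-1.8, -0.1, 9.0]
gripper_width: 0.0387
```

Emit:
drive_tool([
  {"x": 0, "y": 0, "z": -2, "ax": 0, "ay": 0, "az": 0, "jaw": -0.4},
  {"x": 0, "y": 0, "z": -5, "ax": 0, "ay": 0, "az": 0, "jaw": -0.4},
  {"x": 0, "y": 0, "z": -9, "ax": 0, "ay": 0, "az": 0, "jaw": -0.4},
  {"x": 3, "y": -1.3, "z": -9, "ax": 0, "ay": 0, "az": 0, "jaw": -0.4},
  {"x": 7.5, "y": -3.2, "z": -9, "ax": 0, "ay": 0, "az": 0, "jaw": -0.4},
  {"x": 12, "y": -5, "z": -9, "ax": 0, "ay": 0, "az": 0, "jaw": -0.4},
  {"x": 16, "y": -6.7, "z": -9, "ax": 0, "ay": 0, "az": 0, "jaw": -0.4},
  {"x": 19, "y": -8, "z": -8, "ax": 0, "ay": 0, "az": 0, "jaw": -0.4},
  {"x": 19, "y": -8, "z": -8, "ax": 0, "ay": 0, "az": 0, "jaw": -0.4},
  {"x": 19, "y": -8, "z": -6, "ax": 0, "ay": 0, "az": 0, "jaw": -0.4},
  {"x": 19, "y": -8, "z": -4, "ax": 0, "ay": 0, "az": 0, "jaw": -0.4},
  {"x": 19, "y": -8, "z": -2, "ax": 0, "ay": 0, "az": 0, "jaw": -0.4},
  {"x": 19, "y": -8, "z": -1.4, "ax": 0, "ay": 0, "az": 0, "jaw": -0.4},
  {"x": 19, "y": -8, "z": -1.1, "ax": 0, "ay": 0, "az": 0, "jaw": -0.4},
  {"x": 19, "y": -8, "z": -1, "ax": 0, "ay": 0, "az": 0, "jaw": -0.4},
  {"x": 19, "y": -8, "z": -0.9, "ax": 0, "ay": 0, "az": 0, "jaw": -0.4},
  {"x": 19, "y": -8, "z": -0.85, "ax": 0, "ay": 0, "az": 0, "jaw": -0.4},
  {"x": 19, "y": -8, "z": -0.8, "ax": 0, "ay": 0, "az": 0, "jaw": -0.4},
  {"x": 19, "y": -8, "z": -0.75, "ax": 0, "ay": 0, "az": 0, "jaw": -0.4},
  {"x": 19, "y": -8, "z": -0.75, "ax": 0, "ay": 0, "az": 0, "jaw": -0.4},
], grip_force=40)

```text
time: 16.85
eef_pos: [0.6403, 0.0111, 0.0602]
tcp_rot: [180.0, -0.1, 0.0]
contact_force: [-1.5, -0.1, 1.0]
gripper_width: 0.0383
```

Emit:
drive_tool([
  {"x": 0, "y": 0, "z": 0.05, "ax": 0, "ay": 0, "az": 0, "jaw": -0.4},
  {"x": 0, "y": 0, "z": 0.1, "ax": 0, "ay": 0, "az": 0, "jaw": -0.4},
  {"x": 0, "y": 0, "z": 0.15, "ax": 0, "ay": 0, "az": 0, "jaw": -0.4},
  {"x": 0, "y": 0, "z": 0.15, "ax": 0, "ay": 0, "az": 0, "jaw": -0.4},
], grip_force=40)

```text
time: 17.25
eef_pos: [0.6404, 0.011, 0.06]
tcp_rot: [179.9, -0.1, 0.0]
contact_force: [-7.8, -0.0, 13.3]
gripper_width: 0.0385
```

Emit:
drive_tool([
  {"x": 0, "y": 0, "z": 0, "ax": 0, "ay": 0, "az": 0, "jaw": 0.1},
  {"x": 0, "y": 0, "z": 0, "ax": 0, "ay": 0, "az": 0, "jaw": 0.5},
  {"x": 0, "y": 0, "z": 0, "ax": 0, "ay": 0, "az": 0, "jaw": 0.8},
  {"x": 0, "y": 0, "z": 0, "ax": 0, "ay": 0, "az": 0, "jaw": 0.8},
  {"x": 0, "y": 0, "z": 0, "ax": 0, "ay": 0, "az": 0, "jaw": 0.8},
  {"x": 0, "y": 0, "z": -3, "ax": 0, "ay": 0, "az": 0, "jaw": 1},
  {"x": 0, "y": 0, "z": -7, "ax": 0, "ay": 0, "az": 0, "jaw": 1},
  {"x": 0, "y": 0, "z": -12, "ax": 0, "ay": 0, "az": 0, "jaw": 1},
  {"x": 0, "y": 0, "z": -17, "ax": 0, "ay": 0, "az": 0, "jaw": 1},
  {"x": -18, "y": -25.4, "z": -17, "ax": 0, "ay": 0, "az": 0, "jaw": 0.6},
  {"x": -18, "y": -25.4, "z": -17, "ax": 0, "ay": 0, "az": 0, "jaw": 0.4},
  {"x": -18, "y": -25.4, "z": -17, "ax": 0, "ay": 0, "az": 0, "jaw": 0.35},
  {"x": -18, "y": -25.4, "z": -17, "ax": 0, "ay": 0, "az": 0, "jaw": 0.35},
  {"x": -18, "y": -25.4, "z": -17, "ax": 0, "ay": 0, "az": 0, "jaw": 0.35},
  {"x": -18, "y": -25.4, "z": -17, "ax": 0, "ay": 0, "az": 0, "jaw": 0.35},
  {"x": -18, "y": -25.4, "z": -17, "ax": 0, "ay": 0, "az": 0, "jaw": 0.35},
  {"x": -18, "y": -25.4, "z": -17, "ax": 0, "ay": 0, "az": 0, "jaw": 0.35},
  {"x": -18, "y": -25.4, "z": -17, "ax": 0, "ay": 0, "az": 0, "jaw": 0.35},
  {"x": -18, "y": -25.4, "z": -17, "ax": 0, "ay": 0, "az": 0, "jaw": 0.35},
  {"x": -18, "y": -25.4, "z": -17, "ax": 0, "ay": 0, "az": 0, "jaw": 0.35},
])

```text
time: 19.25
eef_pos: [0.4606, 0.264, 0.2293]
tcp_rot: [179.9, -0.1, -0.0]
contact_force: [-0.3, 0.0, 0.1]
gripper_width: 0.0578
```

```bash
python3 look.py w7 0.114
```

```text
19.25 [0.4606 0.264  0.2293] [179.9409  -0.1219  -0.0491] [-0.3076  0.0189  0.0755] 0.057768926968730296
green [484. 444.] [472 437  30  24 218] [0.5938 0.0878]
blue [315. 164.] [ 251  137  127   71 2868] [0.4582 0.3125]
blue [489. 338.] [460 329  60  24 739] [0.5849 0.1859]
```

View pics/w7.png

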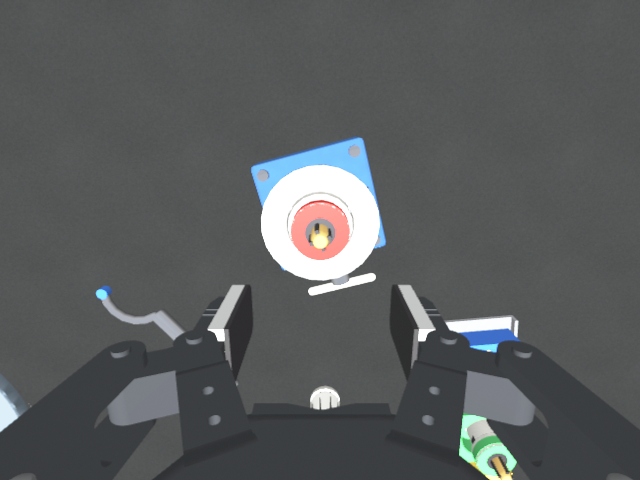

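The flange centre is at about (320.5,223) and the red top's centre at about (320.5,230). The collet is untouched, and blue, green and part of the rack show at lower right.

```bash
python3 - <<'E'
from h import *
from rig import r
s=r.sense();f=r.grab_frame('wrist');C=cam(f,s)
print(ray(*C,(320.5,223),.096),ray(*C,(320.5,230),.114),ray(*C,(261,223),.096),ray(*C,(380,223),.096))
E
```

```text
[0.46124404 0.26894077 0.096     ] [0.46122609 0.26875624 0.114     ] [0.41848229 0.26900598 0.096     ] [0.5040348  0.26887552 0.096     ]
```

Emit:
drive_tool([
  {"x": 0, "y": -0.5, "z": 2, "ax": 0, "ay": 0, "az": 0, "jaw": 0.35},
  {"x": 0, "y": -0.5, "z": 4, "ax": 0, "ay": 0, "az": 0, "jaw": 0.35},
  {"x": 0, "y": -0.5, "z": 6, "ax": 0, "ay": 0, "az": 0, "jaw": 0.35},
  {"x": 0, "y": -0.5, "z": 8, "ax": 0, "ay": 0, "az": 0, "jaw": 0.35},
  {"x": 0, "y": -0.5, "z": 10, "ax": 0, "ay": 0, "az": 0, "jaw": 0.35},
  {"x": 0, "y": -0.5, "z": 10.6, "ax": 0, "ay": 0, "az": 0, "jaw": 0.35},
  {"x": 0, "y": -0.5, "z": 10.9, "ax": 0, "ay": 0, "az": 0, "jaw": 0.35},
  {"x": 0, "y": -0.5, "z": 11.1, "ax": 0, "ay": 0, "az": 0, "jaw": 0.35},
  {"x": 0, "y": -0.5, "z": 11.1, "ax": 0, "ay": 0, "az": 0, "jaw": 0.35},
])

```text
time: 20.25
eef_pos: [0.4609, 0.2693, 0.1189]
tcp_rot: [180.0, -0.2, -0.0]
contact_force: [-0.0, 0.4, 0.2]
gripper_width: 0.0576
```

Emit:
drive_tool([
  {"x": 0, "y": 0, "z": 0.2, "ax": 0, "ay": 0, "az": 0, "jaw": 0.35},
  {"x": 0, "y": 0, "z": 0.4, "ax": 0, "ay": 0, "az": 0, "jaw": 0.35},
  {"x": 0, "y": 0, "z": 0.6, "ax": 0, "ay": 0, "az": 0, "jaw": 0.35},
  {"x": 0, "y": 0, "z": 0.6, "ax": 0, "ay": 0, "az": 0, "jaw": 0.35},
])

```text
time: 20.65
eef_pos: [0.461, 0.2694, 0.1131]
tcp_rot: [180.0, -0.2, -0.0]
contact_force: [-0.6, -0.8, 4.4]
gripper_width: 0.0575
```

Emit:
drive_tool([
  {"x": 0, "y": 0, "z": 0.1, "ax": 0, "ay": 0, "az": 0, "jaw": 0.35},
  {"x": 0, "y": 0, "z": 0.2, "ax": 0, "ay": 0, "az": 0, "jaw": 0.35},
  {"x": 0, "y": 0, "z": 0.3, "ax": 0, "ay": 0, "az": 0, "jaw": 0.35},
  {"x": 0, "y": 0, "z": 0.4, "ax": 0, "ay": 0, "az": 0, "jaw": 0.35},
  {"x": 0, "y": 0, "z": 0.5, "ax": 0, "ay": 0, "az": 0, "jaw": 0.35},
  {"x": 0, "y": 0, "z": 0.5, "ax": 0, "ay": 0, "az": 0, "jaw": 0.35},
])

```text
time: 21.25
eef_pos: [0.4611, 0.2694, 0.1086]
tcp_rot: [180.0, -0.2, -0.0]
contact_force: [-2.3, -1.9, 9.6]
gripper_width: 0.0575
```

Emit:
drive_tool([
  {"x": 0, "y": 0, "z": 0.1, "ax": 0, "ay": 0, "az": 0, "jaw": 0.35},
  {"x": 0, "y": 0, "z": 0.15, "ax": 0, "ay": 0, "az": 0, "jaw": 0.35},
  {"x": 0, "y": 0, "z": 0.15, "ax": 0, "ay": 0, "az": 0, "jaw": 0.35},
  {"x": 0, "y": 0, "z": 0.15, "ax": 0, "ay": 0, "az": 0, "jaw": 0.35},
])

```text
time: 21.65
eef_pos: [0.4611, 0.2694, 0.1078]
tcp_rot: [180.0, -0.2, -0.0]
contact_force: [-2.3, -2.3, 9.0]
gripper_width: 0.0577
```

```bash
python3 look.py w8 0.124 red
```

```text
21.65 [0.4611 0.2694 0.1078] [179.9778  -0.1855  -0.0187] [-2.2978 -2.2943  9.0403] 0.0577066921067006
red [318. 340.] [ 259  288  119  119 7269] [0.4609 0.2736]
```

View pics/w8.png

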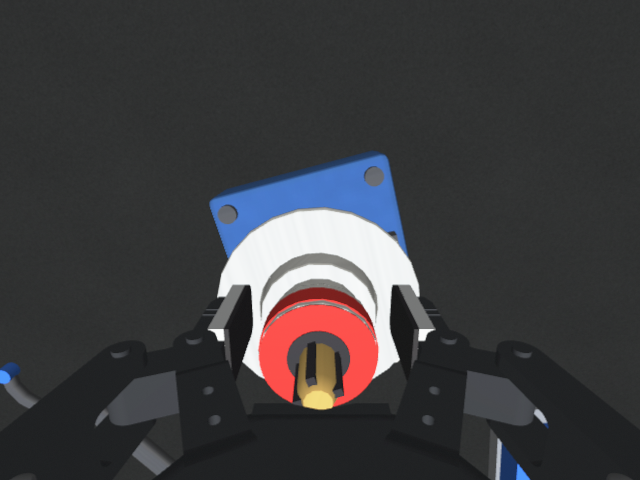

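The adapter has popped up: the red head is about 119 px across, where I expect 121 popped and 112 locked. The force also dipped. I'll press slightly further to be sure, then release the sleeve, grip and lift.

Emit:
drive_tool([
  {"x": 0, "y": 0, "z": 0.1, "ax": 0, "ay": 0, "az": 0, "jaw": 0.35},
  {"x": 0, "y": 0, "z": 0.1, "ax": 0, "ay": 0, "az": 0, "jaw": 0.35},
  {"x": 0, "y": 0, "z": 0.1, "ax": 0, "ay": 0, "az": 0, "jaw": 0.35},
  {"x": 0, "y": 0, "z": -0.3, "ax": 0, "ay": 0, "az": 0, "jaw": 0.35},
  {"x": 0, "y": 0, "z": -0.7, "ax": 0, "ay": 0, "az": 0, "jaw": 0.35},
  {"x": 0, "y": 0, "z": -1.2, "ax": 0, "ay": 0, "az": 0, "jaw": 0.35},
  {"x": 0, "y": 0, "z": -1.7, "ax": 0, "ay": 0, "az": 0, "jaw": 0.35},
  {"x": 0, "y": 0, "z": -1.7, "ax": 0, "ay": 0, "az": 0, "jaw": 0.35},
])

```text
time: 22.5
eef_pos: [0.4613, 0.2696, 0.1254]
tcp_rot: [-180.0, -0.2, -0.0]
contact_force: [0.2, -0.2, -0.2]
gripper_width: 0.0578
```

```bash
python3 look.py w9 0.124 red
```

```text
22.5 [0.4613 0.2696 0.1254] [-179.9966   -0.2399   -0.017 ] [ 0.1879 -0.204  -0.2261] 0.05779421009186399
red [318. 315.] [ 266  269  104  106 5632] [0.4609 0.273 ]
```

After releasing the sleeve, the head is 104 px wide. That matches blue when gripped at the same relative height, so it stayed popped. Closing.

Emit:
drive_tool([
  {"x": 0, "y": 0, "z": 0, "ax": 0, "ay": 0, "az": 0, "jaw": 0.1},
  {"x": 0, "y": 0, "z": 0, "ax": 0, "ay": 0, "az": 0, "jaw": 0},
  {"x": 0, "y": 0, "z": 0, "ax": 0, "ay": 0, "az": 0, "jaw": -0.05},
  {"x": 0, "y": 0, "z": 0, "ax": 0, "ay": 0, "az": 0, "jaw": -0.1},
  {"x": 0, "y": 0, "z": 0, "ax": 0, "ay": 0, "az": 0, "jaw": -0.4},
  {"x": 0, "y": 0, "z": 0, "ax": 0, "ay": 0, "az": 0, "jaw": -0.4},
  {"x": 0, "y": 0, "z": 0, "ax": 0, "ay": 0, "az": 0, "jaw": -0.4},
  {"x": 0, "y": 0, "z": 0, "ax": 0, "ay": 0, "az": 0, "jaw": -0.4},
  {"x": 0, "y": 0, "z": 0, "ax": 0, "ay": 0, "az": 0, "jaw": -0.4},
], grip_force=40)

```text
time: 23.45
eef_pos: [0.4609, 0.2694, 0.1249]
tcp_rot: [180.0, -0.2, -0.0]
contact_force: [-4.2, -0.6, 4.4]
gripper_width: 0.0382
```

Emit:
drive_tool([
  {"x": 0, "y": 0, "z": -0.3, "ax": 0, "ay": 0, "az": 0, "jaw": -0.4},
  {"x": 0, "y": 0, "z": -0.7, "ax": 0, "ay": 0, "az": 0, "jaw": -0.4},
  {"x": 0, "y": 0, "z": -1.2, "ax": 0, "ay": 0, "az": 0, "jaw": -0.4},
  {"x": 0, "y": 0, "z": -1.2, "ax": 0, "ay": 0, "az": 0, "jaw": -0.4},
], grip_force=40)

```text
time: 23.85
eef_pos: [0.4612, 0.2696, 0.1376]
tcp_rot: [-180.0, -0.2, -0.0]
contact_force: [0.4, 0.6, -2.7]
gripper_width: 0.0383
```

Emit:
drive_tool([
  {"x": 0, "y": 0, "z": -2, "ax": 0, "ay": 0, "az": 0, "jaw": -0.4},
  {"x": 0, "y": 0, "z": -4, "ax": 0, "ay": 0, "az": 0, "jaw": -0.4},
  {"x": 0, "y": 0, "z": -6, "ax": 0, "ay": 0, "az": 0, "jaw": -0.4},
  {"x": 1, "y": 2.5, "z": -6.5, "ax": 0, "ay": 0, "az": 0, "jaw": -0.4},
  {"x": 2.7, "y": 6, "z": -6.5, "ax": 0, "ay": 0, "az": 0, "jaw": -0.4},
  {"x": 4.5, "y": 10, "z": -6.5, "ax": 0, "ay": 0, "az": 0, "jaw": -0.4},
  {"x": 6.3, "y": 14, "z": -6.5, "ax": 0, "ay": 0, "az": 0, "jaw": -0.4},
  {"x": 8.2, "y": 18, "z": -6.5, "ax": 0, "ay": 0, "az": 0, "jaw": -0.4},
  {"x": 10, "y": 22, "z": -6.5, "ax": 0, "ay": 0, "az": 0, "jaw": -0.4},
  {"x": 11.8, "y": 26, "z": -6.5, "ax": 0, "ay": 0, "az": 0, "jaw": -0.4},
  {"x": 13.6, "y": 30, "z": -6.5, "ax": 0, "ay": 0, "az": 0, "jaw": -0.4},
  {"x": 15.5, "y": 34, "z": -6.5, "ax": 0, "ay": 0, "az": 0, "jaw": -0.4},
  {"x": 17.3, "y": 38, "z": -6.5, "ax": 0, "ay": 0, "az": 0, "jaw": -0.4},
  {"x": 18.7, "y": 41.3, "z": -6.5, "ax": 0, "ay": 0, "az": 0, "jaw": -0.4},
  {"x": 19.4, "y": 42.8, "z": -5, "ax": 0, "ay": 0, "az": 0, "jaw": -0.4},
  {"x": 19.4, "y": 42.8, "z": -3, "ax": 0, "ay": 0, "az": 0, "jaw": -0.4},
  {"x": 19.4, "y": 42.8, "z": 0, "ax": 0, "ay": 0, "az": 0, "jaw": -0.4},
  {"x": 19.4, "y": 42.8, "z": 1.5, "ax": 0, "ay": 0, "az": 0, "jaw": -0.4},
  {"x": 19.4, "y": 42.8, "z": 1.5, "ax": 0, "ay": 0, "az": 0, "jaw": -0.4},
], grip_force=40)

```text
time: 25.75
eef_pos: [0.654, -0.1581, 0.121]
tcp_rot: [-179.9, -0.0, -0.0]
contact_force: [0.4, 0.6, -3.6]
gripper_width: 0.0386
```

```bash
python3 look.py w10 0.030 red
```

```text
25.75 [ 0.654  -0.1581  0.121 ] [-179.9235   -0.0066   -0.0164] [ 0.4027  0.6034 -3.6438] 0.0386199878618928
red [323. 268.] [  265   189   113   187 13675] [ 0.6558 -0.1707]
```

View pics/w10.png

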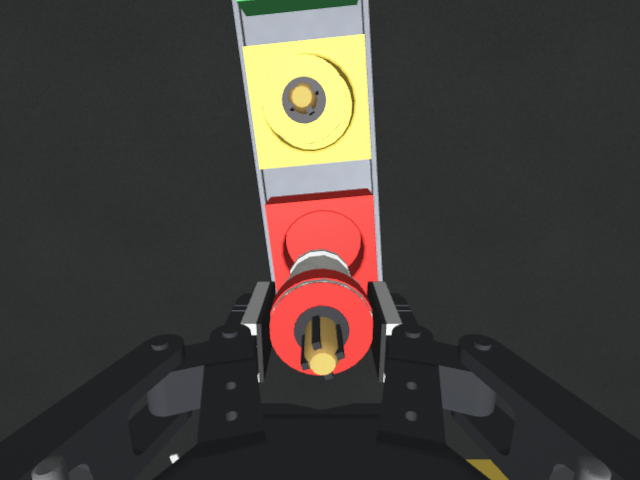

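The red adapter is over the red cup: the pocket rim is centred at about u=323 and yellow is seated in its own cup. I'll shift +1.5 mm in x and lower it.

Emit:
drive_tool([
  {"x": 0.15, "y": -0.1, "z": 1.5, "ax": 0, "ay": 0, "az": 0, "jaw": -0.4},
  {"x": 0.15, "y": -0.1, "z": 3.5, "ax": 0, "ay": 0, "az": 0, "jaw": -0.4},
  {"x": 0.15, "y": -0.1, "z": 4.8, "ax": 0, "ay": 0, "az": 0, "jaw": -0.4},
  {"x": 0.15, "y": -0.1, "z": 5.4, "ax": 0, "ay": 0, "az": 0, "jaw": -0.4},
  {"x": 0.15, "y": -0.1, "z": 5.6, "ax": 0, "ay": 0, "az": 0, "jaw": -0.4},
  {"x": 0.15, "y": -0.1, "z": 5.75, "ax": 0, "ay": 0, "az": 0, "jaw": -0.4},
  {"x": 0.15, "y": -0.1, "z": 5.85, "ax": 0, "ay": 0, "az": 0, "jaw": -0.4},
  {"x": 0.15, "y": -0.1, "z": 5.95, "ax": 0, "ay": 0, "az": 0, "jaw": -0.4},
  {"x": 0.15, "y": -0.1, "z": 6, "ax": 0, "ay": 0, "az": 0, "jaw": -0.4},
  {"x": 0.15, "y": -0.1, "z": 6, "ax": 0, "ay": 0, "az": 0, "jaw": -0.4},
], grip_force=40)

```text
time: 26.8
eef_pos: [0.6567, -0.1573, 0.0631]
tcp_rot: [-180.0, -0.2, -0.0]
contact_force: [-0.0, -0.0, -3.9]
gripper_width: 0.0384
```

Emit:
drive_tool([
  {"x": 0, "y": 0, "z": 0.05, "ax": 0, "ay": 0, "az": 0, "jaw": -0.4},
  {"x": 0, "y": 0, "z": 0.1, "ax": 0, "ay": 0, "az": 0, "jaw": -0.4},
  {"x": 0, "y": 0, "z": 0.1, "ax": 0, "ay": 0, "az": 0, "jaw": -0.4},
], grip_force=40)

```text
time: 27.1
eef_pos: [0.6566, -0.1573, 0.062]
tcp_rot: [-180.0, -0.2, -0.0]
contact_force: [0.2, 0.6, -3.4]
gripper_width: 0.0383
```

Emit:
drive_tool([
  {"x": 0, "y": 0, "z": 0.05, "ax": 0, "ay": 0, "az": 0, "jaw": -0.4},
  {"x": 0, "y": 0, "z": 0.1, "ax": 0, "ay": 0, "az": 0, "jaw": -0.4},
  {"x": 0, "y": 0, "z": 0.15, "ax": 0, "ay": 0, "az": 0, "jaw": -0.4},
  {"x": 0, "y": 0, "z": 0.2, "ax": 0, "ay": 0, "az": 0, "jaw": -0.4},
  {"x": 0, "y": 0, "z": 0.2, "ax": 0, "ay": 0, "az": 0, "jaw": -0.4},
], grip_force=40)

```text
time: 27.6
eef_pos: [0.6566, -0.1574, 0.0603]
tcp_rot: [-180.0, -0.2, -0.0]
contact_force: [-1.6, 0.4, -1.2]
gripper_width: 0.0388
```

Just touching. A little more to confirm.

Emit:
drive_tool([
  {"x": 0, "y": 0, "z": 0.05, "ax": 0, "ay": 0, "az": 0, "jaw": -0.4},
  {"x": 0, "y": 0, "z": 0.1, "ax": 0, "ay": 0, "az": 0, "jaw": -0.4},
  {"x": 0, "y": 0, "z": 0.1, "ax": 0, "ay": 0, "az": 0, "jaw": -0.4},
], grip_force=40)

```text
time: 27.9
eef_pos: [0.6567, -0.1575, 0.0602]
tcp_rot: [-180.0, -0.2, -0.0]
contact_force: [-4.3, 1.0, 6.6]
gripper_width: 0.0386
```

Emit:
drive_tool([
  {"x": 0, "y": 0, "z": 0, "ax": 0, "ay": 0, "az": 0, "jaw": 0.1},
  {"x": 0, "y": 0, "z": 0, "ax": 0, "ay": 0, "az": 0, "jaw": 0.5},
  {"x": 0, "y": 0, "z": 0, "ax": 0, "ay": 0, "az": 0, "jaw": 0.8},
  {"x": 0, "y": 0, "z": 0, "ax": 0, "ay": 0, "az": 0, "jaw": 0.8},
  {"x": 0, "y": 0, "z": 0, "ax": 0, "ay": 0, "az": 0, "jaw": 0.8},
  {"x": 0, "y": 0, "z": -3, "ax": 0, "ay": 0, "az": 0, "jaw": 1},
  {"x": 0, "y": 0, "z": -7, "ax": 0, "ay": 0, "az": 0, "jaw": 1},
  {"x": 0, "y": 0, "z": -12, "ax": 0, "ay": 0, "az": 0, "jaw": 1},
  {"x": 0, "y": 0, "z": -17, "ax": 0, "ay": 0, "az": 0, "jaw": 1},
  {"x": -15, "y": 20, "z": -17, "ax": 0, "ay": 0, "az": 0, "jaw": 1},
  {"x": -15, "y": 20, "z": -17, "ax": 0, "ay": 0, "az": 0, "jaw": 1},
  {"x": -15, "y": 20, "z": -17, "ax": 0, "ay": 0, "az": 0, "jaw": 1},
  {"x": -15, "y": 20, "z": -17, "ax": 0, "ay": 0, "az": 0, "jaw": 1},
  {"x": -15, "y": 20, "z": -17, "ax": 0, "ay": 0, "az": 0, "jaw": 1},
  {"x": -15, "y": 20, "z": -17, "ax": 0, "ay": 0, "az": 0, "jaw": 1},
  {"x": -15, "y": 20, "z": -17, "ax": 0, "ay": 0, "az": 0, "jaw": 1},
  {"x": -15, "y": 20, "z": -17, "ax": 0, "ay": 0, "az": 0, "jaw": 1},
  {"x": -15, "y": 20, "z": -17, "ax": 0, "ay": 0, "az": 0, "jaw": 1},
])

```text
time: 29.7
eef_pos: [0.5069, -0.3564, 0.2296]
tcp_rot: [-180.0, -0.2, 0.1]
contact_force: [-0.2, -0.2, -0.0]
gripper_width: 0.0852
```

```bash
python3 - <<'E'
from h import *
from rig import r
s=r.grab_frame('scene')['image'][130:390,190:470];t=r.grab_frame('top')['image'][150:330,150:450]
o=np.vstack([cv2.resize(s,(323,300)),np.zeros((0,323,3),np.uint8)])
t=cv2.resize(t,(477,300))
cv2.imwrite('pics/end.png',np.hstack([o,t])[...,::-1]);print(r.sense()['eef_pos'],r.sense()['contact_force'])
E
```

```text
[ 0.50680175 -0.35656425  0.22960282] [-0.41928624 -1.14618299  1.13419673]
```

View pics/end.png

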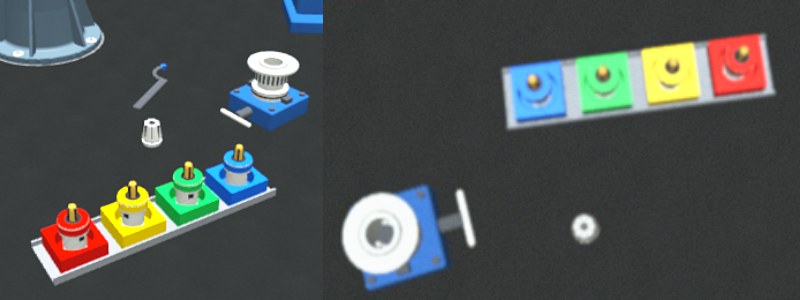

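All four adapters stand upright in cups of their own colour, the chuck is empty, and the collet still stands where it was.

```bash
python3 -c "
from rig import r
print(r.sign_off())"
```

```text
the job is handed in; nothing more can be done
None
```

The job is done and handed in at about 30 s of the 109 s allowed. I set blue, yellow and green down in their cups. I then pressed the chuck's sleeve until the red adapter popped up, let the sleeve go, drew the adapter straight up and placed it in the red cup.

- **Final pictures:** the scene and top views show all four adapters upright in cups of matching colour, the chuck empty with its sleeve back up, and the collet still where it stood.
- **Seating:** each adapter met the cup floor with only 7–13 N, at the expected height to within about 1 mm (tool point 59.5–60.2 mm, expected about 60 mm). I then released it.
- **Robot:** it was clear of everything before hand-in.
- **Failed or odd:** the first move call was refused because of missing keys, so nothing moved. The colour measurement missed some over-bright tops, so I read those positions from the pictures. I did not measure whether the collet had moved; I judged that by eye.

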